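# Turn the burger on the griddle

### The arm

A 6-joint arm with a two-finger parallel gripper is mounted at the origin on the work surface. World frame = base frame: x ahead of the robot, y to its left, z up, the work surface at z = 0. Lengths are in mm, angles in rad, forces in N, time in s.
With the tool pointing down it reaches from about 350 to 875 mm from the base axis. Payload 4.2 kg.
Tool frame: the origin (TCP) lies at the very end of the fingers, on their centre line; the grasp point (between the pads) lies 19 mm behind it; z points along the fingers, y is the line along which they close (so a half turn about z gives the same grasp; the last joint's range is limited). The gripper opens to 85 mm and grips with 20 to 120 N. Pads are 22 mm wide; open, the fingers measure 114 mm over their backs; the gripper's body (76 mm by 85 mm) begins 54 mm behind the grasp point. The pads swing forward as they close: fully open they stand 13 mm farther back than shut.
Start: joints at [-0.933, 0.385, 0.008, 0, -1.194, -0.259], TCP at [231.142, -580.666, 231.312] pointing down, gripper open.
Joint ranges: [-3.14, 3.14], [-1.21, 2.06], [-1.07, 1.41], [-3.16, 2.05], [-2.99, -0.16], [-3.1, 3.1]. Speed limits (rad/s): [2.79, 2.79, 3.14, 3.14, 3.14, 3.14].

### API

Orientations are given as a unit quaternion [x, y, z, w].
In Python, from bench import arm, optics gives the robot as it stands. The module is installed in compiled form; this text tells all that it offers.
- The arm moves only by the tool step_arm, never from a script. Its argument "motion" is a list of rows, each an object with "dr": the turn, a rotation vector about the tool's x, y, z in units of 8 degrees (1.0 is 8 degrees), a list of three; "slide": the shift along the tool's x, y, z in mm, a list of three; "jaw": the finger opening in mm, from 0 to 85.4. A call has exactly 8 rows; each row is the pose to reach, as a shift and turn from the pose commanded when the call began, along the tool's axes at that moment; what a row does not reach only later rows make up. A row lasts 1/8 s, in which the tool goes at most 62.5 mm and 10.7 degrees, less where a joint would pass 70% of its speed; a pose out of reach is approached as far as the arm can. A call with a gripper value outside its range is refused whole. The fingers move at their own pace and stop on an object; the grip force is fixed at half the most. Time passes only in rows, so rows that repeat a pose let the fingers close, or fill a call up. It gives the time, the measured TCP pose, the force, the opening and the grip force at its end, in the units of the state.
- arm.read_state(): the state, without advancing time (a new reading comes with each control period).
- optics.get_image(name): name is "scene" or "side" or "wrist"; returns the picture (400x640x3 uint8, blue, green, red); there is no depth.
- optics.camera_info(name): a dict with "camera_matrix" (3x3 intrinsics, pixels), "view" (4x4, takes a point from world to camera coordinates); the wrist camera has in their place "T_tool_cam" (4x4, takes a point from camera to tool coordinates, whose origin is the TCP and whose axes are the flange's). Camera axes: x right, y up, looking along -z (the intrinsics and any distortion apply to the point x, -y, -z); pixel columns grow to the right and rows downward; lengths in mm; the calibration is good to about 2 mm. A picture is of the moment at which its call begins: read the wrist's pose just before it. camera_info takes no time and is no camera call.
- arm.job_done(): hands the job in; it is judged then, once.
The state is a dict: "clock": time; "joints": joint angles; "joint_vel": joint speeds; "joint_efforts": joint torques, N m; "position": TCP position; "ee_rot": TCP orientation; "contact_force": force on the tool from outside, world axes, zero at the start; "wrist_torque": the same for the moment, N m; "gripper_width": finger opening in mm; "grasp_force": force on a finger pad.
Only numpy, scipy, OpenCV 4.12 (cv2) and the standard library are available. Lean on these libraries where they do the work, as an engineer would, in place of code of your own. Each camera call takes 0.05 s, during which the arm holds its last target. There are 200 camera calls.

### The job

Pick up the turner by its handle and use it to flip the large burger patty over, so that it lies flat on the griddle plate with its other side up; do not touch that patty with the gripper or arm. Then set the turner back down on the counter, standing level on its blade and wire stand as it was.

Things in the scene. Friction and masses are not known exactly. Their poses are not given: they have to be found in the camera images.
- turner_grip (a point): Turner: grip point, centre of its black bar handle (22 mm wide, 24 high, 40 mm ahead to 100 behind), 45 mm above the counter. x to the blade's tip, y left, z up. Flat steel blade, parallel to the handle, 90 long (x), 75 wide, 2.5 thick: its underside's centre is 125 mm ahead, 45 below. A wire stand (55 wide, 85 mm behind) reaches as low as the blade, so it stands by itself. 160 g
- patty_center (a point): Large frozen burger patty, rigid, rough, 110 g, on the plate's near half (far half: a small one, 65 mm, and an egg ring): centre, half-way up. Domed disc 95 mm across, 18 thick: flat faces 52 mm across, sloping out to a rim 9 mm up, so a level blade just over the plate tucks 10 mm under it. z axis up at first, down once flipped. 200 mm of plate are free beside it in y, on the middle's side
- griddle_top (a point): Table-top electric griddle, fixed: centre of its flat dark steel plate's upper surface, 50 mm above the counter. x away from the robot, y left, z up. Plate 300 mm (x) by 420 mm (y), no rims but a splash guard 23 mm high along the far (+x) edge. Black loop handles stand out 31 mm at both y ends, below the plate's surface
Things that resemble listed ones, but are neither listed nor needed, are in the scene too. What is shaped like the part that bears patty_center but purple or yellow is not meant.

How it is judged:
By the outcome, as a careful person would: the job done as asked, in the order asked, and still so for the second after the job is handed in, with the robot touching nothing.
It also fails if it takes over 51 s, if anything falls off the work surface, if the arm or the gripper's body presses on something with over 40 N, if the wrist force passes 120 N, or if a joint passes its speed limit or range.

## Working session

There is one attempt and no reset: what is moved stays moved. The work goes in short steps, Python scripts to look and compute and a tool call to move; the robot and the scene stay as the last step left them, time stands still between calls to the robot, and variables do not carry over. Pictures are saved under pics/ and viewed, at most 10 in all, crops included, and the job is handed in when it is done.

Besides the shell and the picture viewer there is one more tool, called after "Call:" in YAML: its name, and indented under it one key for each argument. step_arm: Moves the arm, as the interface text tells. Its arguments: {"type":"object","properties":{"motion":{"type":"array","items":{"type":"object","properties":{"dr":{"type":"array","items":{"type":"number"}},"slide":{"type":"array","items":{"type":"number"}},"jaw":{"type":"number"}}}}},"required":["motion"]}

```bash
mkdir -p pics; python3 - <<'E'
from bench import arm, optics
import cv2,numpy as np
np.set_printoptions(suppress=True,precision=3)
for n in("scene","side"):
    cv2.imwrite(f"pics/{n}0.png",optics.get_image(n))
    i=optics.camera_info(n);print(n,i)
print(optics.camera_info("wrist"));print(arm.read_state())
E
```

```text
scene {'camera_matrix': array([[411.724,   0.   , 318.296],
       [  0.   , 411.724, 198.967],
       [  0.   ,   0.   ,   1.   ]]), 'view': array([[    0.595,     0.804,    -0.006,  -319.369],
       [   -0.543,     0.407,     0.734,   282.061],
       [    0.593,    -0.433,     0.679, -1286.969],
       [    0.   ,     0.   ,     0.   ,     1.   ]])}
side {'camera_matrix': array([[439.07 ,   0.   , 314.64 ],
       [  0.   , 439.07 , 205.831],
       [  0.   ,   0.   ,   1.   ]]), 'view': array([[  -0.951,   -0.308,    0.011,  512.752],
       [   0.233,   -0.694,    0.681, -185.795],
       [  -0.202,    0.65 ,    0.732, -866.077],
       [   0.   ,    0.   ,    0.   ,    1.   ]])}
{'camera_matrix': array([[301.212,   0.   , 321.231],
       [  0.   , 301.212, 201.163],
       [  0.   ,   0.   ,   1.   ]]), 'T_tool_cam': array([[   0.   ,    0.945,    0.328,   85.484],
       [   1.   ,    0.   ,   -0.001,   -0.644],
       [  -0.001,    0.328,   -0.945, -142.847],
       [   0.   ,    0.   ,    0.   ,    1.   ]])}
{'clock': 0.1, 'joints': array([-0.933,  0.385,  0.007, -0.   , -1.194, -0.259]), 'joint_vel': array([-0.002, -0.002,  0.003,  0.002, -0.001, -0.001]), 'joint_efforts': array([  0.   , -39.332,  18.893,   4.198,  -0.003,   0.   ]), 'position': array([ 230.936, -580.211,  230.349]), 'ee_rot': array([-0.188,  0.982,  0.001, -0.   ]), 'contact_force': array([-1.177,  0.437,  0.143]), 'wrist_torque': array([-0.022,  0.031, -0.015]), 'grasp_force': 0.0, 'gripper_width': 85.46323243413508}
```

View pics/scene0.png

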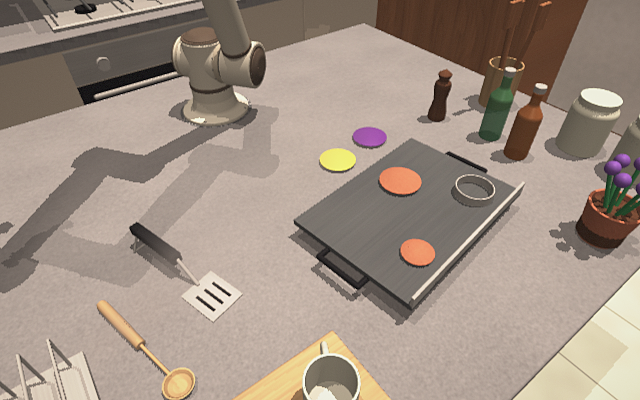

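View pics/side0.png

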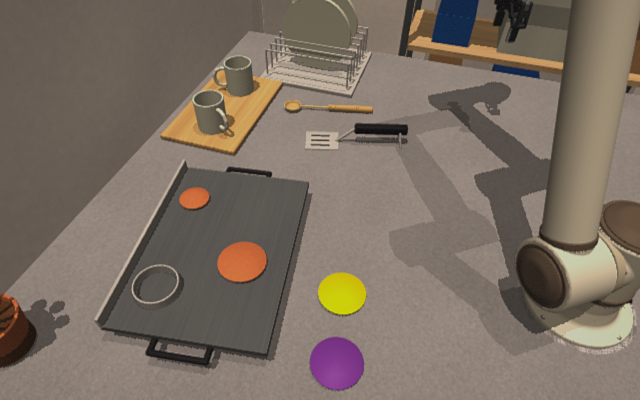

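The scene view shows the turner (handle about (155,242), blade centre (212,295)), the griddle with the large patty at (400,181), and the small patty at (418,252). In the side view the large patty is at (242,262), the handle at (382,130) and the blade at (322,141).

```bash
cat > h.py <<'E'
import numpy as np, cv2
from bench import arm, optics
from scipy.spatial.transform import Rotation as R
np.set_printoptions(suppress=True,precision=2)
def cam(n):
    i=optics.camera_info(n);K=np.array(i["camera_matrix"])
    if n=="wrist":
        s=arm.read_state();T=np.eye(4);T[:3,:3]=R.from_quat(s["ee_rot"]).as_matrix();T[:3,3]=s["position"]
        return K,T@np.array(i["T_tool_cam"])
    return K,np.linalg.inv(i["view"])
def unproj(n,uv,z,c=None):
    K,T=c or cam(n);uv=np.atleast_2d(uv)
    d=np.c_[(uv[:,0]-K[0,2])/K[0,0],-(uv[:,1]-K[1,2])/K[1,1],-np.ones(len(uv))]@T[:3,:3].T
    o=T[:3,3];return o+d*((z-o[2])/d[:,2])[:,None]
def proj(n,P,c=None):
    K,T=c or cam(n);p=(np.atleast_2d(P)-T[:3,3])@T[:3,:3]
    return np.c_[K[0,2]-K[0,0]*p[:,0]/p[:,2],K[1,2]+K[1,1]*p[:,1]/p[:,2]]
def st():
    s=arm.read_state();print(s["clock"],s["position"],R.from_quat(s["ee_rot"]).as_matrix(),s["gripper_width"],s["contact_force"],s["joints"])
E
python3 - <<'E'
from h import *
for n in("scene","side"):
    im=cv2.imread(f"pics/{n}0.png");hsv=cv2.cvtColor(im,cv2.COLOR_BGR2HSV)
    m=cv2.inRange(hsv,(3,140,120),(14,255,255));_,_,s,c=cv2.connectedComponentsWithStats(m)
    for k in range(1,len(s)):
        if s[k,4]>300: print(n,s[k],c[k],unproj(n,c[k],61)[0])
    if n=="scene": pl=[(411,140),(522,183),(411,300),(296,220)]
    else: pl=[(310,181),(186,168),(105,325),(267,352)]
    print("plate",unproj(n,pl,50))
    tr=[(212,295),(183,294),(210,317),(242,292),(211,272)] if n=="scene" else [(322,141),(309,132),(305,150),(338,150),(340,133)]
    print("blade",unproj(n,tr,3))
    tr=[(131,229),(181,256)] if n=="scene" else [(407,128),(356,128)]
    print("handle top",unproj(n,tr,57))
a=cv2.imread("pics/scene0.png")[210:330,110:260];b=cv2.imread("pics/side0.png")[110:160,295:415]
A=cv2.resize(a,(750,600),interpolation=2)
cv2.imwrite("pics/c1.png",A);
cv2.imwrite("pics/c2.png",cv2.resize(b,(780,325),interpolation=2))
E
```

```text
scene [379 167  42  27 695] [397.61 180.75] [637.74 149.34  61.  ]
scene [401 239  34  27 512] [416.27 252.41] [809.6  29.2  61. ]
plate [[532.35 303.21  50.  ]
 [805.29 380.95  50.  ]
 [873.35 -48.33  50.  ]
 [593.28 -99.08  50.  ]]
blade [[ 622.81 -313.87    3.  ]
 [ 587.77 -357.1     3.  ]
 [ 663.62 -337.5     3.  ]
 [ 650.88 -265.      3.  ]
 [ 572.22 -291.64    3.  ]]
handle top [[ 420.01 -384.27   57.  ]
 [ 547.23 -330.9    57.  ]]
side [179 187  30  22 497] [193.8  197.76] [805.58  37.05  61.  ]
side [ 217  242   50   40 1558] [241.55 261.47] [635.97 159.97  61.  ]
plate [[ 584.97 -105.06   50.  ]
 [ 877.78  -53.35   50.  ]
 [ 809.37  351.75   50.  ]
 [ 523.22  309.03   50.  ]]
blade [[ 618.67 -310.25    3.  ]
 [ 664.56 -336.37    3.  ]
 [ 650.14 -259.7     3.  ]
 [ 567.18 -287.8     3.  ]
 [ 581.89 -359.73    3.  ]]
handle top [[ 405.65 -368.02   57.  ]
 [ 531.86 -325.08   57.  ]]
```

View pics/c1.png

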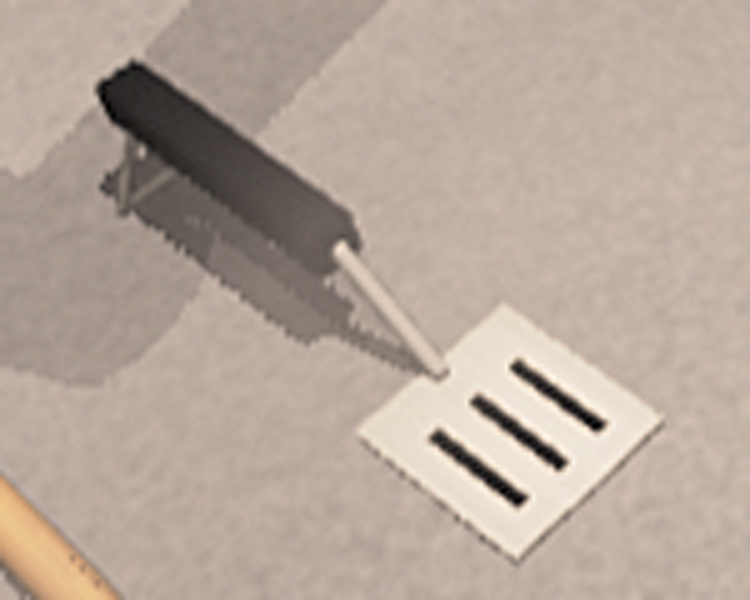

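Crop c1 shows the blade corners at crop pixels (508,303), (662,422), (518,560) and (362,432), with the handle running from (118,75) to (345,240). Turner yaw is about 17°, and the grip point is near (501,-349). The griddle is yawed about 8.6°. I'm moving above the handle to measure it closely.

Call:
step_arm:
  motion:
    - {"slide":[-40,14,10],"dr":[0,0,0.1],"jaw":85}
    - {"slide":[-90,30,25],"dr":[0,0,0.2],"jaw":85}
    - {"slide":[-145,49,40],"dr":[0,0,0.3],"jaw":85}
    - {"slide":[-200,68,55],"dr":[0,0,0.4],"jaw":85}
    - {"slide":[-255,87,65],"dr":[0,0,0.5],"jaw":85}
    - {"slide":[-300,103,75],"dr":[0,0,0.6],"jaw":85}
    - {"slide":[-330,113,80],"dr":[0,0,0.6],"jaw":85}
    - {"slide":[-336,115,80],"dr":[0,0,0.6],"jaw":85}

```text
clock: 1.1
position: [501.7, -347.9, 150.2]
ee_rot: [-0.148, 0.989, 0.001, -0.001]
contact_force: [0.1, 0.1, -0.9]
gripper_width: 85.2
grasp_force: 0.0
```

```bash
python3 - <<'E'
from h import *
st();im=optics.get_image("wrist");cv2.imwrite("pics/w1.png",im)
E
```

```text
1.1 [ 501.69 -347.94  150.18] [[-0.96 -0.29 -0.  ]
 [-0.29  0.96  0.  ]
 [ 0.    0.   -1.  ]] 85.20501907114854 [ 0.05  0.11 -0.9 ] [-0.34  0.43 -0.14 -0.   -1.01 -0.93]
```

View pics/w1.png

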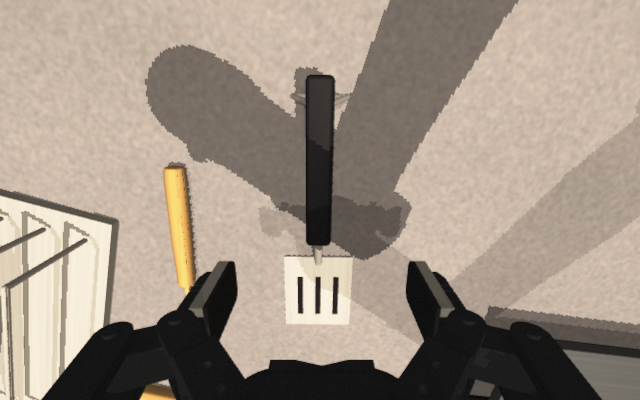

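The wrist view shows the handle from (319,76) to (317.5,244) and the blade corners at (285,256), (350,256), (351,324), (287,324), so it is almost aligned with the tool.

```bash
python3 - <<'E'
from h import *
P=unproj("wrist",[(319.5,76),(317.5,244)],57);B=unproj("wrist",[(285,256),(350.5,256),(351.5,324),(286.5,324)],2.5)
print(P,B);b=B.mean(0)
d=P[1]-P[0];print(np.linalg.norm(d),np.degrees(np.arctan2(d[1],d[0])))
d2=b-P[0];a=np.arctan2(d2[1],d2[0]);print(b,np.degrees(a));u=np.array([np.cos(a),np.sin(a)])
g1=b[:2]-125*u;g2=P[0][:2]+100*u;g3=P[1][:2]-40*u;print(g1,g2,g3)
s=arm.read_state();M=R.from_quat(s["ee_rot"]).as_matrix()
for g in(g1,g2,g3):print(M.T@(np.r_[g,26]-s["position"]))
# patty & ring by two-camera: silhouettes
from scipy.optimize import least_squares
th=np.linspace(0,2*np.pi,90)
def sil(n,c,c0):
    pts=np.vstack([np.c_[c[0]+r*np.cos(th),c[1]+r*np.sin(th),0*th+z] for r,z in((26,50),(47.5,59),(26,68))])
    h=cv2.convexHull(proj(n,pts,c0).astype(np.float32))[:,0];x=h.min(0);y=h.max(0);return np.r_[x,y]
for n in("scene","side"):
    im=cv2.imread(f"pics/{n}0.png");hsv=cv2.cvtColor(im,cv2.COLOR_BGR2HSV)
    m=cv2.inRange(hsv,(2,120,80),(16,255,255));_,_,s,c=cv2.connectedComponentsWithStats(m)
    c0=cam(n)
    for k in range(1,len(s)):
        if s[k,4]>800 or (n=="scene" and s[k,4]>600 and s[k,0]<395):
            x,y,w,h=s[k,:4];obs=np.r_[x-.5,y-.5,x+w-.5,y+h-.5]
            r=least_squares(lambda c:sil(n,c,c0)-obs,[636,155],diff_step=1e-3);print(n,obs,r.x,r.fun)
E
```

```text
[[ 406.81 -379.12   57.  ]
 [ 537.3  -341.26   57.  ]] [[ 588.55 -363.38    2.5 ]
 [ 567.7  -295.01    2.5 ]
 [ 653.96 -264.31    2.5 ]
 [ 676.48 -338.35    2.5 ]]
135.86493821014187 16.17972261414976
[ 621.67 -315.26    2.5 ] 16.55255747314419
[ 501.85 -350.87] [ 502.67 -350.63] [ 498.95 -352.66]
[  0.39  -2.49 124.63]
[ -0.46  -2.5  124.63]
[  3.69  -3.35 124.63]
scene [434.5  -0.5 488.5  69.5] [175.07 938.94] [ 14.06  31.69 -13.87 -28.15]
scene [508.5  -0.5 587.5 158.5] [583.12 846.86] [ 23.06  77.59 -22.54 -66.78]
scene [378.5 166.5 421.5 194.5] [637.54 157.08] [ 0.39  0.58 -0.38 -0.46]
scene [581.5 188.5 639.5 239.5] [977.13 426.43] [ 3.13 10.23 -3.   -8.32]
side [406.5  10.5 562.5  73.5] [ 237.94 -889.76] [ 63.45  28.65 -62.87 -20.39]
side [216.5 241.5 266.5 282.5] [636.86 158.24] [ 0.23  0.4  -0.23 -0.33]
```

The two cameras agree on the patty at (637,157.5), and the grip point is confirmed at (502,-351). Next: descend and grip.

Call:
step_arm:
  motion:
    - {"slide":[0,-2.7,20],"dr":[0,0,0.08],"jaw":85}
    - {"slide":[0,-2.7,45],"dr":[0,0,0.08],"jaw":85}
    - {"slide":[0,-2.7,70],"dr":[0,0,0.08],"jaw":70}
    - {"slide":[0,-2.7,95],"dr":[0,0,0.08],"jaw":60}
    - {"slide":[0,-2.7,112],"dr":[0,0,0.08],"jaw":50}
    - {"slide":[0,-2.7,122],"dr":[0,0,0.08],"jaw":40}
    - {"slide":[0,-2.7,124],"dr":[0,0,0.08],"jaw":30}
    - {"slide":[0,-2.7,124],"dr":[0,0,0.08],"jaw":15}

```text
clock: 2.15
position: [501.9, -352.4, 27.9]
ee_rot: [-0.142, 0.99, -0.0, 0.0]
contact_force: [-0.2, -0.4, -1.1]
gripper_width: 21.4
grasp_force: 59.4
```

Call:
step_arm:
  motion:
    - {"slide":[0,0,0],"jaw":0}
    - {"slide":[0,0,0],"jaw":0}
    - {"slide":[0,0,0],"jaw":0}
    - {"slide":[0,0,0],"jaw":0}
    - {"slide":[0,0,-10],"jaw":0}
    - {"slide":[0,0,-25],"jaw":0}
    - {"slide":[0,0,-40],"jaw":0}
    - {"slide":[0,0,-45],"jaw":0}

```text
$.motion[0]: bad value
```

```bash
python3 - <<'E'
from h import *
st();im=optics.get_image("wrist");a=optics.get_image("side");a=cv2.resize(a[60:200,280:480],(640,448),interpolation=2);cv2.imwrite("pics/w2.png",np.hstack([cv2.resize(im[200:400,200:440],(380,317)),cv2.resize(a,(420,317))]))
E
```

```text
2.15 [ 501.94 -352.37   27.91] [[-0.96 -0.28  0.  ]
 [-0.28  0.96 -0.  ]
 [-0.   -0.   -1.  ]] 21.372224286365274 [-0.21 -0.43 -1.08] [-0.35  0.57 -0.25  0.   -0.74 -0.94]
```

View pics/w2.png

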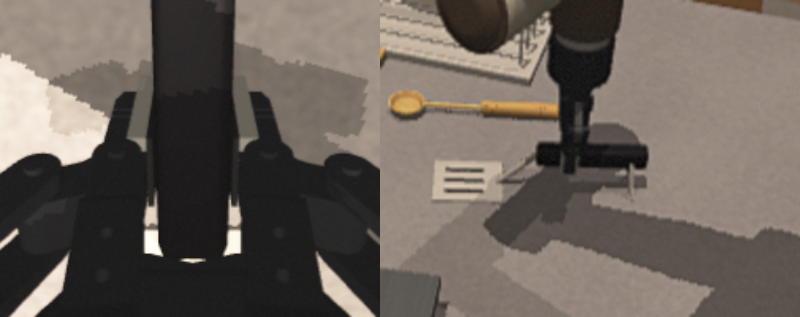

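The grip is good: jaw at 21.4 mm, 59 N, handle centred between the pads. The second call was refused because its rows had no "dr". Now I'll lift and carry the turner to the patty's +y side.

Call:
step_arm:
  motion:
    - {"slide":[0,0,0],"dr":[0,0,0],"jaw":0}
    - {"slide":[0,0,0],"dr":[0,0,0],"jaw":0}
    - {"slide":[0,0,-15],"dr":[0,0,0],"jaw":0}
    - {"slide":[0,0,-40],"dr":[0,0,0],"jaw":0}
    - {"slide":[0,0,-75],"dr":[0,0,0],"jaw":0}
    - {"slide":[-5,15,-100],"dr":[0,0,0],"jaw":0}
    - {"slide":[-15,45,-120],"dr":[0,0,0],"jaw":0}
    - {"slide":[-25,85,-130],"dr":[0,0,0],"jaw":0}

```text
clock: 3.25
position: [502.5, -263.4, 159.8]
ee_rot: [-0.141, 0.99, -0.001, 0.002]
contact_force: [1.2, 0.4, -1.6]
gripper_width: 21.1
grasp_force: 59.5
```

```bash
python3 - <<'E'
from h import *
st()
E
```

```text
3.25 [ 502.54 -263.38  159.76] [[-0.96 -0.28  0.  ]
 [-0.28  0.96 -0.  ]
 [-0.   -0.   -1.  ]] 21.14922460249691 [ 1.21  0.44 -1.55] [-0.2   0.35 -0.24  0.   -0.98 -1.09]
```

Call:
step_arm:
  motion:
    - {"slide":[-12,45,0],"dr":[0,0,0.1],"jaw":0}
    - {"slide":[-26,100,0],"dr":[0,0,0.2],"jaw":0}
    - {"slide":[-42,160,0],"dr":[0,0,0.35],"jaw":0}
    - {"slide":[-58,220,0],"dr":[0,0,0.5],"jaw":0}
    - {"slide":[-74,280,0],"dr":[0,0,0.65],"jaw":0}
    - {"slide":[-90,340,0],"dr":[0,0,0.8],"jaw":0}
    - {"slide":[-105,395,0],"dr":[0,0,0.9],"jaw":0}
    - {"slide":[-115,430,0],"dr":[0,0,1.0],"jaw":0}

```text
clock: 4.25
position: [491.6, 184.1, 158.6]
ee_rot: [-0.073, 0.997, 0.001, 0.001]
contact_force: [0.6, -0.5, -0.6]
gripper_width: 21.4
grasp_force: 59.5
```

```bash
python3 - <<'E'
from h import *
st()
from scipy.optimize import least_squares
s=arm.read_state()
D=[([-0.933,.385,.0075,0,-1.194],[230.9,-580.2,230.3]),([-0.34,.43,-.14,0,-1.01],[501.7,-347.9,150.2]),([-.35,.57,-.25,0,-.74],[501.9,-352.4,27.9]),(list(s["joints"][:5]),list(s["position"]))]
def f(p):
    a,H,L1,L2,lat=p;o=[]
    for q,x in D:
        r=a+L1*np.sin(q[1])+L2*np.cos(q[1]-q[2]);z=H+L1*np.cos(q[1])-L2*np.sin(q[1]-q[2])
        c,t=np.cos(q[0]),np.sin(q[0]);o+=[r*c+lat*t-x[0],r*t-lat*c-x[1],z-x[2]]
    return o
r=least_squares(f,[50,100,450,400,160]);print(r.x,r.fun)
E
```

```text
4.25 [491.64 184.11 158.65] [[-0.99 -0.15  0.  ]
 [-0.15  0.99  0.  ]
 [-0.    0.   -1.  ]] 21.393847531868513 [ 0.6  -0.46 -0.58] [ 0.67  0.28 -0.34  0.   -0.94 -2.09]
[  -2.39 -136.77  565.44  423.9   159.86] [ 0.32 -0.25  0.73  1.41  0.37 -1.76 -0.67 -0.74  1.44 -0.95 -0.75 -0.41]
```

```bash
cat > plan.py <<'E'
from h import *
C=np.array([637,157.5]);YAW=8.6
ex=np.array([np.cos(np.radians(YAW)),np.sin(np.radians(YAW)),0]);ey=np.array([-ex[1],ex[0],0])
def Rt(phi):return R.from_euler("ZX",[YAW,phi],degrees=True).as_matrix()
W=np.diag([-1.,1,-1])   # turner axes -> tool axes
def pose(phi,yE,zE,xo=0):
    "TCP pose so that the blade's lower -y edge is at yE from patty centre, zE above plate"
    E=np.r_[C,50]+ex*xo+ey*yE+np.r_[0,0,zE];M=Rt(phi)
    return E+M@np.array([-125,37.5,27.5]),M@W
def edge(s):
    M=R.from_quat(s["ee_rot"]).as_matrix();T=M@W
    d=s["position"]-T@np.array([-125,37.5,27.5])-np.r_[C,50]
    return "edge x,y,z %.1f %.1f %.1f phi %.1f yaw %.1f pitch %.1f"%(d@ex,d@ey,d[2],*R.from_matrix(T).as_euler("ZXY",degrees=True)[[1,0,2]])
def rows(wps,s=None):
    s=s or arm.read_state();M=R.from_quat(s["ee_rot"]).as_matrix()
    print(s["clock"],edge(s),"F",s["contact_force"],"j",s["joints"])
    for w in wps:
        p,m=pose(*w);print(w,"slide",np.round(M.T@(p-s["position"]),1),"dr",np.round(R.from_matrix(M.T@m).as_rotvec(degrees=True)/8,2))
E
python3 - <<'E'
from plan import *
rows([(10,66,40),(20,66,12)])
E
```

```text
4.25 edge x,y,z -14.8 10.1 81.4 phi 0.1 yaw 8.4 pitch -0.1 F [ 0.6  -0.46 -0.58] j [ 0.67  0.28 -0.34  0.   -0.94 -2.09]
(10, 66, 40) slide [-14.5  50.1  35.1] dr [-1.24  0.02 -0.03]
(20, 66, 12) slide [-14.5  43.8  58. ] dr [-2.49  0.02 -0.03]
```

Call:
step_arm:
  motion:
    - {"slide":[-5,20,0],"dr":[-0.3,0,0],"jaw":0}
    - {"slide":[-10,42,5],"dr":[-0.6,0,0],"jaw":0}
    - {"slide":[-14,52,15],"dr":[-0.9,0,0],"jaw":0}
    - {"slide":[-14.5,50,27],"dr":[-1.25,0,-0.03],"jaw":0}
    - {"slide":[-14.5,48,38],"dr":[-1.6,0,-0.03],"jaw":0}
    - {"slide":[-14.5,46,48],"dr":[-2.0,0,-0.03],"jaw":0}
    - {"slide":[-14.5,44,55],"dr":[-2.4,0,-0.03],"jaw":0}
    - {"slide":[-14.5,44,58],"dr":[-2.5,0,-0.03],"jaw":0}

```text
clock: 5.25
position: [500.1, 226.5, 99.8]
ee_rot: [-0.073, 0.982, 0.173, -0.012]
contact_force: [0.3, 0.1, -2.4]
gripper_width: 21.0
grasp_force: 59.5
```

```bash
python3 - <<'E'
from plan import *
rows([(20,66,2)])
a=optics.get_image("side");b=optics.get_image("scene")
cv2.imwrite("pics/s3.png",np.hstack([cv2.resize(a[150:350,100:320],(400,364),interpolation=2),cv2.resize(b[100:270,290:477],(400,364),interpolation=2)]))
E
```

```text
5.25 edge x,y,z -0.1 62.5 11.3 phi 20.0 yaw 8.5 pitch -0.1 F [ 0.32  0.06 -2.42] j [ 0.52  0.38 -0.25 -0.44 -0.85 -1.66]
(20, 66, 2) slide [ 0.  -0.1  9.7] dr [ 0.    0.01 -0.02]
```

View pics/s3.png

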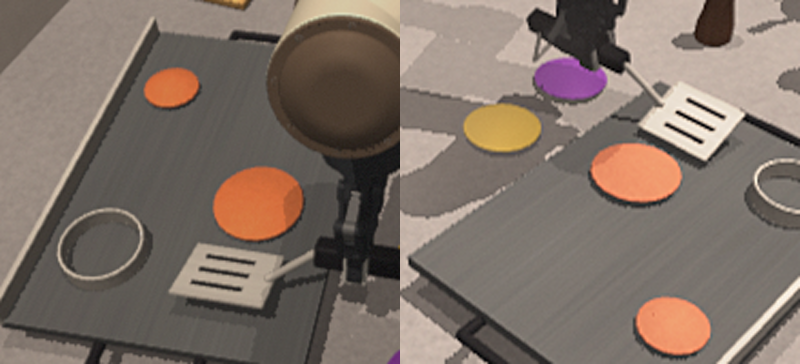

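The side and scene views show the tilted blade beside the patty's +y rim and clear of the egg ring. I'll lower it to just above the plate.

Call:
step_arm:
  motion:
    - {"slide":[0,-0.5,1.5],"dr":[0,0,0],"jaw":0}
    - {"slide":[0,-1.2,3.5],"dr":[0,0,0],"jaw":0}
    - {"slide":[0,-2,5.5],"dr":[0,0,0],"jaw":0}
    - {"slide":[0,-2.5,7],"dr":[0,0,0],"jaw":0}
    - {"slide":[0,-3,8.2],"dr":[0,0,0],"jaw":0}
    - {"slide":[0,-3.3,9.2],"dr":[0,0,0],"jaw":0}
    - {"slide":[0,-3.5,9.7],"dr":[0,0,0],"jaw":0}
    - {"slide":[0,-3.5,9.7],"dr":[0,0,0],"jaw":0}

```text
clock: 6.35
position: [499.8, 227.1, 89.0]
ee_rot: [-0.073, 0.982, 0.173, -0.013]
contact_force: [0.2, 0.5, -1.3]
gripper_width: 21.0
grasp_force: 59.5
```

```bash
python3 - <<'E'
from plan import *
rows([(20,62.5,0.3),(20,33,0.3),(20,30,.3)])
E
```

```text
6.35 edge x,y,z -0.3 63.3 0.4 phi 20.0 yaw 8.5 pitch -0.0 F [ 0.18  0.47 -1.25] j [ 0.52  0.4  -0.26 -0.45 -0.83 -1.65]
(20, 62.5, 0.3) slide [-0.3 -0.9 -0.4] dr [-0.    0.01 -0.01]
(20, 33, 0.3) slide [ -0.3 -28.7 -10.4] dr [-0.    0.01 -0.01]
(20, 30, 0.3) slide [ -0.3 -31.5 -11.5] dr [-0.    0.01 -0.01]
```

Call:
step_arm:
  motion:
    - {"slide":[0,-3,-1.1],"dr":[0,0,0],"jaw":0}
    - {"slide":[0,-8,-2.9],"dr":[0,0,0],"jaw":0}
    - {"slide":[0,-14,-5.1],"dr":[0,0,0],"jaw":0}
    - {"slide":[0,-19,-6.9],"dr":[0,0,0],"jaw":0}
    - {"slide":[0,-23,-8.4],"dr":[0,0,0],"jaw":0}
    - {"slide":[0,-26,-9.5],"dr":[0,0,0],"jaw":0}
    - {"slide":[0,-28,-10.2],"dr":[0,0,0],"jaw":0}
    - {"slide":[0,-28.5,-10.4],"dr":[0,0,0],"jaw":0}

```text
clock: 7.35
position: [504.3, 197.0, 89.0]
ee_rot: [-0.073, 0.982, 0.173, -0.013]
contact_force: [-0.3, 0.8, -2.8]
gripper_width: 21.3
grasp_force: 59.5
```

```bash
cat > pat.py <<'E'
from plan import *
def patty(n):
    im=optics.get_image(n);hsv=cv2.cvtColor(im,cv2.COLOR_BGR2HSV)
    m=cv2.inRange(hsv,(2,120,80),(16,255,255));_,L,s,c=cv2.connectedComponentsWithStats(m)
    return im,[(s[k],c[k]) for k in range(1,len(s)) if s[k,4]>150]
E
python3 - <<'E'
from pat import *
im,p=patty("side")
for s,c in p:
  if s[1]>170:print(s,c)
cv2.imwrite("pics/s4.png",cv2.resize(im[150:350,100:360],(780,600),interpolation=2))
h=[]
for t in np.arange(0,22.8,4):   # rock on flat edge then
    pass
rows([(20,33,0.3)])
E
```

```text
[179 187  31  22 521] [193.94 197.82]
[ 217  242   50   41 1586] [241.68 261.51]
[  0 294  19  45 455] [  8.03 312.22]
7.4 edge x,y,z -0.3 32.9 0.5 phi 20.0 yaw 8.5 pitch -0.0 F [ 0.14 -0.35 -0.59] j [ 0.46  0.39 -0.27 -0.45 -0.85 -1.59]
(20, 33, 0.3) slide [-0.3 -0.2  0. ] dr [ 0.    0.01 -0.01]
```

View pics/s4.png

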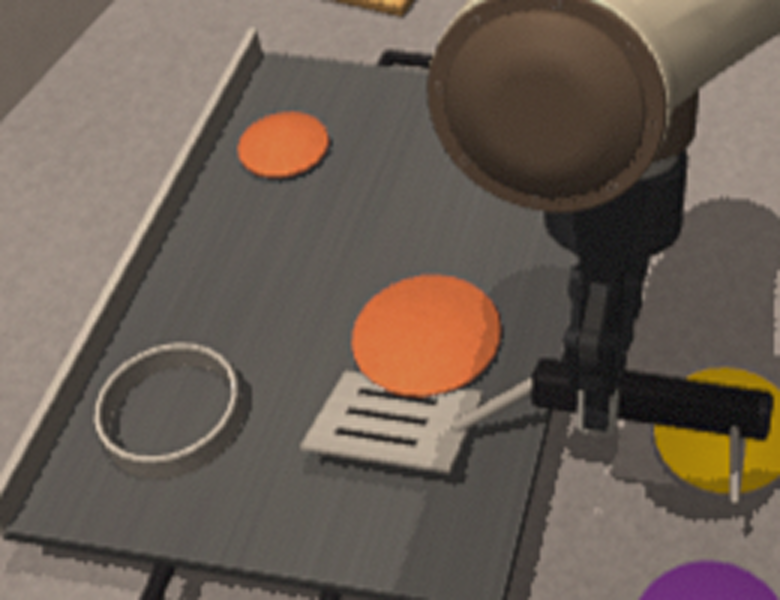

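The view shows the blade tucked under the patty's +y rim, with the patty unmoved. Next I'll plan the tipping arc and check the joints.

```bash
cat > flip.py <<'E'
from plan import *
def arc(th,E0=(32.9,0.5)):
    r=lambda t,v:np.array([[np.cos(t),-np.sin(t)],[np.sin(t),np.cos(t)]])@v
    t1=np.radians(min(th,22.7));e=np.array([-26,0])+r(t1,np.array(E0)-[-26,0])
    if th>22.7: B=np.array([-49.3,0]);e=B+r(np.radians(th-22.7),e-B)
    return e
A,H,L1,L2,LAT=-2.39,-136.77,565.44,423.9,159.86
def wc(q):
    r=A+L1*np.sin(q[1])+L2*np.cos(q[1]-q[2]);z=H+L1*np.cos(q[1])-L2*np.sin(q[1]-q[2])
    c,t=np.cos(q[0]),np.sin(q[0]);return np.array([r*c+LAT*t,r*t-LAT*c,z])
E
python3 - <<'E'
from flip import *
from scipy.optimize import least_squares
s=arm.read_state();q=s["joints"];M=R.from_quat(s["ee_rot"]).as_matrix()
w=wc(q);d=s["position"]-w;zt=M[:,2];z0=np.r_[zt[:2],zt[2]+1]
# TCP = w + (0,0,Lt) + Lt*zt
Lt=d@z0/(z0@z0);print("Lt",Lt,"res",d-Lt*z0)
def Rm(q,s4):
    az,el=q[0],q[1]-q[2]
    f=np.array([np.cos(az)*np.cos(el),np.sin(az)*np.cos(el),-np.sin(el)]);y=np.array([-np.sin(az),np.cos(az),0]);F=np.c_[np.cross(y,f),y,f]
    return F@R.from_euler("ZYZ",[s4*q[3],-q[4],-q[5]]).as_matrix()
off={}
for s4 in(1,-1):
    X=Rm(q,s4).T@M;print(s4,X.round(2))
s4=min((1,-1),key=lambda k:np.hypot(*(Rm(q,k).T@M)[:2,2]));X=Rm(q,s4).T@M
def ik(p,m,q0):
    f=lambda q:np.r_[(wc(q)+[0,0,Lt]+Lt*m[:,2]-p)/100,(R.from_matrix(m.T@Rm(q,s4)@X)).as_rotvec()]
    r=least_squares(f,q0);return r.x,abs(r.fun).max()
q0=q
for th in range(0,101,10):
    e=arc(th);p,m=pose(20+th,*e);q0,err=ik(p,m,q0);print(th,e,p,q0,round(err,3))
E
```

```text
Lt 276.60487949967666 res [-45.61   2.71 -52.91]
1 [[ 0.51  0.63  0.59]
 [-0.84  0.52  0.17]
 [-0.2  -0.58  0.79]]
-1 [[-0.  1. -0.]
 [-1. -0.  0.]
 [-0.  0.  1.]]
0 [32.9  0.5] [504.62 196.88  89.17] [ 0.5   0.4  -0.43 -0.53 -0.69 -1.52] 0.0
10 [31.92 10.72] [505.83 188.88 103.29] [ 0.41  0.41 -0.43 -0.79 -0.75 -1.23] 0.0
20 [29.18 20.61] [507.39 178.58 115.79] [ 0.31  0.44 -0.44 -0.99 -0.86 -0.99] 0.0
30 [24.57 32.84] [509.28 166.11 129.25] [ 0.22  0.48 -0.43 -1.14 -1.   -0.81] 0.0
40 [17.74 45.17] [511.51 151.34 141.4 ] [ 0.14  0.54 -0.42 -1.24 -1.16 -0.68] 0.0
50 [ 8.88 56.13] [514.02 134.72 150.77] [ 0.07  0.6  -0.41 -1.31 -1.32 -0.58] 0.0
60 [-1.75 65.38] [516.74 116.74 157.08] [ 0.01  0.68 -0.39 -1.37 -1.48 -0.49] 0.0
70 [-13.82  72.64] [519.58  97.95 160.14] [-0.03  0.77 -0.38 -1.41 -1.64 -0.42] 0.0
80 [-26.98  77.7 ] [522.46  78.92 159.85] [-0.05  0.86 -0.36 -1.44 -1.8  -0.36] 0.0
90 [-40.81  80.4 ] [525.29  60.23 156.23] [-0.06  0.95 -0.34 -1.47 -1.97 -0.3 ] 0.0
100 [-54.9   80.65] [527.98  42.44 149.37] [-0.06  1.04 -0.32 -1.49 -2.13 -0.24] 0.0
```

```bash
python3 - <<'E'
from flip import *
rows([(20+t,*arc(t)) for t in range(4,33,4)])
E
```

```text
7.4 edge x,y,z -0.3 32.9 0.5 phi 20.0 yaw 8.5 pitch -0.0 F [ 0.14 -0.35 -0.59] j [ 0.46  0.39 -0.27 -0.45 -0.85 -1.59]
(24, np.float64(32.72164432343158), np.float64(4.607438328658892)) slide [-0.3 -1.  -6.7] dr [-0.5   0.01 -0.01]
(28, np.float64(32.25720269839846), np.float64(8.69242968091864)) slide [ -0.3  -2.2 -13.1] dr [-1.    0.01 -0.01]
(32, np.float64(31.508937837812276), np.float64(12.735072389532927)) slide [ -0.3  -3.8 -19.4] dr [-1.5   0.01 -0.01]
(36, np.float64(30.48049521285848), np.float64(16.71567110559041)) slide [ -0.4  -5.9 -25.5] dr [-2.    0.01 -0.01]
(40, np.float64(29.17688529262717), np.float64(20.61483275227484)) slide [ -0.4  -8.5 -31.5] dr [-2.5   0.01 -0.01]
(44, np.float64(27.598461930830155), np.float64(24.942175878231737)) slide [ -0.4 -11.2 -37.9] dr [-3.    0.01 -0.01]
(48, np.float64(25.671262905698597), np.float64(30.245583532023314)) slide [ -0.4 -14.1 -45. ] dr [-3.5   0.01 -0.01]
(52, np.float64(23.37881142377549), np.float64(35.4016377431223)) slide [ -0.4 -17.5 -51.9] dr [-4.    0.01 -0.01]
```

Call:
step_arm:
  motion:
    - {"slide":[0,-1,-6.7],"dr":[-0.5,0,0],"jaw":0}
    - {"slide":[0,-2.2,-13.1],"dr":[-1,0,0],"jaw":0}
    - {"slide":[0,-3.8,-19.4],"dr":[-1.5,0,0],"jaw":0}
    - {"slide":[0,-5.9,-25.5],"dr":[-2,0,0],"jaw":0}
    - {"slide":[0,-8.5,-31.5],"dr":[-2.5,0,0],"jaw":0}
    - {"slide":[0,-11.2,-37.9],"dr":[-3,0,0],"jaw":0}
    - {"slide":[0,-14.1,-45],"dr":[-3.5,0,0],"jaw":0}
    - {"slide":[0,-17.5,-52],"dr":[-4,0,0],"jaw":0}

```text
clock: 8.4
position: [509.5, 163.1, 132.0]
ee_rot: [-0.067, 0.896, 0.438, -0.032]
contact_force: [0.5, -0.0, -1.6]
gripper_width: 21.0
grasp_force: 59.4
```

```bash
python3 - <<'E'
from pat import *
from flip import *
im,p=patty("side")
b=optics.get_image("scene")
cv2.imwrite("pics/s5.png",np.hstack([cv2.resize(im[150:350,100:320],(400,364),interpolation=2),cv2.resize(b[100:270,290:477],(400,364),interpolation=2)]))
rows([(20+t,*arc(t)) for t in range(36,65,4)])
E
```

```text
8.5 edge x,y,z -0.2 21.2 34.2 phi 52.0 yaw 8.3 pitch 0.1 F [-0.19 -0.19 -2.56] j [ 0.04  0.49 -0.11 -0.95 -1.29 -1.03]
(56, np.float64(20.73227607824431), np.float64(40.38521873369697)) slide [-0.1  2.1 -7.1] dr [-0.5   0.02 -0.02]
(60, np.float64(17.744550523279713), np.float64(45.17204699810907)) slide [ -0.1   1.8 -14.8] dr [-1.    0.02 -0.02]
(64, np.float64(14.43019065746033), np.float64(49.738801590224654)) slide [ -0.2   1.1 -22.5] dr [-1.5   0.02 -0.02]
(68, np.float64(10.805343708894178), np.float64(54.063233740719525)) slide [ -0.2  -0.3 -30.1] dr [-2.    0.02 -0.02]
(72, np.float64(6.887669567546311), np.float64(58.124275250846864)) slide [ -0.2  -2.1 -37.6] dr [-2.5   0.02 -0.02]
(76, np.float64(2.6962547480301566), np.float64(61.902141134583786)) slide [ -0.2  -4.5 -44.9] dr [-3.    0.03 -0.02]
(80, np.float64(-1.748480597973149), np.float64(65.3784260090945)) slide [ -0.3  -7.4 -52.1] dr [-3.5   0.03 -0.02]
(84, np.float64(-6.424882166641119), np.float64(68.53619376390529)) slide [ -0.3 -10.7 -59. ] dr [-4.    0.03 -0.02]
```

View pics/s5.png

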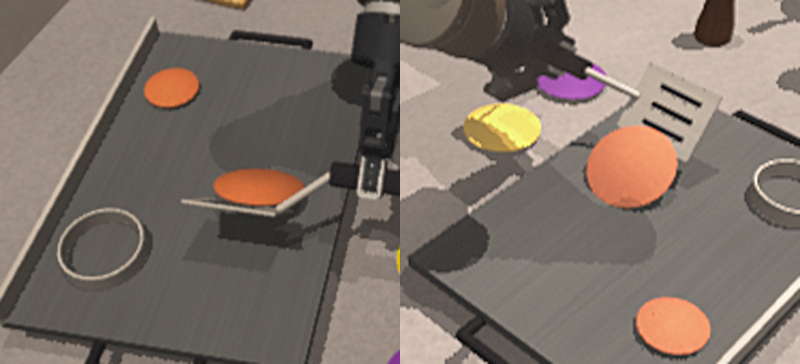

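The patty is tipping cleanly on its far rim, at about 32° and resting on the blade. I'll continue the arc.

Call:
step_arm:
  motion:
    - {"slide":[0,0.5,-7],"dr":[-0.5,0,0],"jaw":0}
    - {"slide":[0,0,-14.5],"dr":[-1,0,0],"jaw":0}
    - {"slide":[0,-0.7,-22],"dr":[-1.5,0,0],"jaw":0}
    - {"slide":[0,-2,-29.6],"dr":[-2,0,0],"jaw":0}
    - {"slide":[0,-4,-37],"dr":[-2.5,0,0],"jaw":0}
    - {"slide":[0,-6.3,-44.3],"dr":[-3,0,0],"jaw":0}
    - {"slide":[0,-9,-51.5],"dr":[-3.5,0,0],"jaw":0}
    - {"slide":[0,-12.5,-58.4],"dr":[-4,0,0],"jaw":0}

```text
clock: 9.5
position: [517.4, 110.6, 158.0]
ee_rot: [-0.056, 0.741, 0.667, -0.05]
contact_force: [0.5, 1.4, -0.1]
gripper_width: 21.2
grasp_force: 59.6
```

```bash
python3 - <<'E'
from pat import *
from flip import *
im,p=patty("side")
b=optics.get_image("scene")
cv2.imwrite("pics/s6.png",np.hstack([cv2.resize(im[150:350,100:320],(400,364),interpolation=2),cv2.resize(b[100:270,290:477],(400,364),interpolation=2)]))
rows([(88,*arc(68)),(90,*arc(75)),(90,*arc(82)),(90,*arc(90)),(90,*arc(95)),(90,*arc(100))])
E
```

```text
9.6 edge x,y,z -0.6 -6.1 65.7 phi 83.9 yaw 7.0 pitch 1.5 F [ 0.18  0.18 -1.45] j [-0.23  0.73 -0.01 -1.24 -1.77 -0.79]
(88, np.float64(-11.310166999601442), np.float64(71.36006007193245)) slide [-0.5  2.7 -8.6] dr [-0.51  0.02 -0.02]
(90, np.float64(-20.289941120276193), np.float64(75.45794900911989)) slide [ -0.6   4.7 -19.2] dr [-0.76  0.02 -0.02]
(90, np.float64(-29.702188400482516), np.float64(78.43093372756566)) slide [ -0.6   6.7 -28.9] dr [-0.76  0.02 -0.02]
(90, np.float64(-40.80838921384337), np.float64(80.39513748433053)) slide [ -0.6   7.5 -40.1] dr [-0.76  0.02 -0.02]
(90, np.float64(-47.847600277319), np.float64(80.82930235943853)) slide [ -0.6   7.1 -47.2] dr [-0.76  0.02 -0.02]
(90, np.float64(-54.89786497966718), np.float64(80.64830743752404)) slide [ -0.6   6.2 -54.2] dr [-0.76  0.02 -0.02]
```

View pics/s6.png

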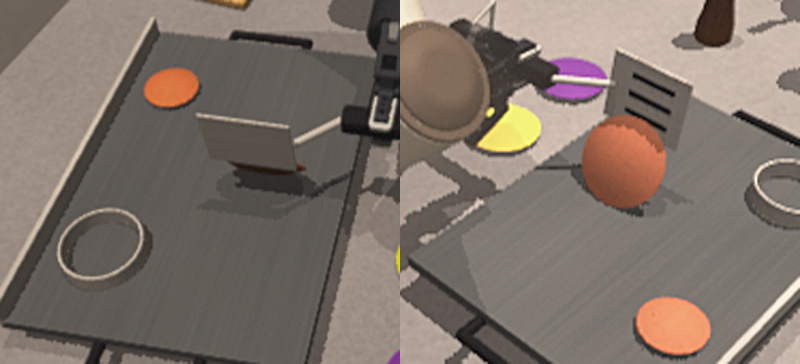

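The patty stands at about 65–70°, backed by the blade. Now I'll push it over.

Call:
step_arm:
  motion:
    - {"slide":[0,2,-9],"dr":[-0.4,0,0],"jaw":0}
    - {"slide":[0,4,-18],"dr":[-0.7,0,0],"jaw":0}
    - {"slide":[0,6,-27],"dr":[-0.76,0,0],"jaw":0}
    - {"slide":[0,7,-35],"dr":[-0.76,0,0],"jaw":0}
    - {"slide":[0,7,-43],"dr":[-0.76,0,0],"jaw":0}
    - {"slide":[0,7,-51],"dr":[-0.76,0,0],"jaw":0}
    - {"slide":[0,7,-58],"dr":[-0.76,0,0],"jaw":0}
    - {"slide":[0,7,-63],"dr":[-0.76,0,0],"jaw":0}

```text
clock: 10.6
position: [526.5, 48.4, 171.6]
ee_rot: [-0.053, 0.705, 0.706, -0.052]
contact_force: [0.3, -0.3, -2.2]
gripper_width: 21.4
grasp_force: 59.7
```

```bash
cat > chk.py <<'E'
from pat import *
from scipy.optimize import least_squares
th=np.linspace(0,2*np.pi,90)
def sil(n,c,c0):
    pts=np.vstack([np.c_[c[0]+r*np.cos(th),c[1]+r*np.sin(th),0*th+z] for r,z in((26,50),(47.5,59),(26,68))])
    q=proj(n,pts,c0);return np.r_[q.min(0),q.max(0)]
def chk():
  for n in("scene","side"):
    c0=cam(n);im,p=patty(n)
    for s,c in p:
        w=unproj(n,c,59,c0)[0]
        if abs(w[0]-680)<190 and abs(w[1]-100)<260:
            x,y,ww,h=s[:4];o=np.r_[x-.5,y-.5,x+ww-.5,y+h-.5]
            r=least_squares(lambda v:sil(n,v,c0)-o,w[:2],diff_step=1e-3);print(n,s,"centre",r.x,"res",r.fun,"bgr",im[int(c[1]),int(c[0])])
E
python3 - <<'E'
from chk import *
rows([(80,-30,110)]);chk()
E
```

```text
10.6 edge x,y,z -0.5 -64.1 84.2 phi 89.9 yaw 155.6 pitch -147.1 F [ 0.31 -0.29 -2.17] j [-0.33  0.78  0.07 -1.25 -1.92 -0.8 ]
(80, -30, 110) slide [-0.6 30.1 40.8] dr [1.26 0.02 0.  ]
scene [ 349  187   45   33 1009] centre [653.8   54.43] res [ 0.23  1.42 -0.23 -1.19] bgr [ 57  79 123]
scene [400 239  35  27 731] centre [805.3   35.42] res [-7.91 -6.69  7.77  4.76] bgr [117 163 243]
side [179 187  31  22 521] centre [808.14  31.39] res [-6.46 -5.12  6.57  3.9 ] bgr [ 68 119 216]
side [232 208  46  31 775] centre [652.56  58.61] res [ 0.12 -1.88 -0.12  1.64] bgr [25 40 66]
```

The patty has gone over, with its centre at about (653,56), where predicted. Now I'll raise the turner and bring it back level.

```bash
python3 - <<'E'
from plan import *
rows([(86,-64,95),(78,-62,105),(70,-60,110),(61,-58,113),(52,-56,115),(43,-55,116),(34,-55,117),(26,-55,118)])
E
```

```text
10.7 edge x,y,z -0.5 -64.2 84.1 phi 89.9 yaw 153.4 pitch -144.9 F [ 1.32  0.79 -1.89] j [-0.33  0.78  0.07 -1.25 -1.92 -0.8 ]
(86, -64, 95) slide [-0.6 12.8  2.6] dr [0.51 0.02 0.01]
(78, -62, 105) slide [-0.6 25.9 10.4] dr [1.51 0.02 0.  ]
(70, -60, 110) slide [-0.6 33.1 18.5] dr [2.51 0.02 0.  ]
(61, -58, 113) slide [-0.6 37.6 27.6] dr [3.63 0.02 0.  ]
(52, -56, 115) slide [-0.5 39.9 36.9] dr [4.76 0.02 0.  ]
(43, -55, 116) slide [-0.5 40.1 45.2] dr [ 5.88  0.02 -0.  ]
(34, -55, 117) slide [-0.5 39.2 52.2] dr [ 7.01  0.02 -0.  ]
(26, -55, 118) slide [-0.5 37.6 58.1] dr [ 8.01  0.02 -0.  ]
```

Call:
step_arm:
  motion:
    - {"slide":[0,12.8,2.6],"dr":[0.5,0.02,0],"jaw":0}
    - {"slide":[-0.5,26,10.4],"dr":[1.5,0.02,0],"jaw":0}
    - {"slide":[-0.5,33,18.5],"dr":[2.5,0.02,0],"jaw":0}
    - {"slide":[-0.5,37.6,27.6],"dr":[3.6,0.02,0],"jaw":0}
    - {"slide":[-0.5,40,37],"dr":[4.75,0.02,0],"jaw":0}
    - {"slide":[-0.5,40,45],"dr":[5.9,0.02,0],"jaw":0}
    - {"slide":[-0.5,39,52],"dr":[7,0.02,0],"jaw":0}
    - {"slide":[-0.5,37.6,58],"dr":[8,0.02,0],"jaw":0}

```text
clock: 11.7
position: [517.6, 106.9, 210.0]
ee_rot: [-0.074, 0.972, 0.223, -0.017]
contact_force: [-0.9, 0.0, -1.4]
gripper_width: 21.2
grasp_force: 59.5
```

```bash
cat >> plan.py <<'E'
def rowsw(wps):
    "world TCP targets: (x,y,z,turner yaw,roll)"
    s=arm.read_state();M=R.from_quat(s["ee_rot"]).as_matrix();print(s["clock"],s["position"],edge(s),"F",s["contact_force"])
    for x,y,z,yaw,roll in wps:
        m=R.from_euler("ZX",[yaw,roll],degrees=True).as_matrix()@W
        print("slide",np.round(M.T@(np.array([x,y,z])-s["position"]),1),"dr",np.round(R.from_matrix(M.T@m).as_rotvec(degrees=True)/8,2))
E
python3 - <<'E'
from chk import *
s=arm.read_state();p=s["position"]
chk()
rowsw([(p[0]+(502-p[0])*k/8,p[1]+(-200-p[1])*k/8,p[2]+(150-p[2])*k/8,8.6+(16.3-8.6)*k/8,max(0,26-5*k)) for k in range(1,9)])
E
```

```text
scene [ 349  189   45   30 1016] centre [654.68  53.64] res [ 0.21 -0.23 -0.21  0.22] bgr [ 59  80 123]
scene [400 239  35  27 731] centre [805.3   35.42] res [-7.91 -6.69  7.77  4.76] bgr [116 163 242]
side [187 139  56  16 173] centre [ 844.19 -138.19] res [ 8.43 -4.19 -8.53  4.47] bgr [ 92 164 220]
side [179 187  31  22 523] centre [808.14  31.39] res [-6.46 -5.12  6.57  3.9 ] bgr [ 67 119 217]
side [232 208  46  31 613] centre [652.56  58.61] res [ 0.12 -1.88 -0.12  1.64] bgr [ 37  63 105]
11.8 [516.67 109.36 210.66] edge x,y,z -1.0 -50.4 119.6 phi 26.1 yaw 9.0 pitch -0.1 F [-0.37 -0.41 -1.57]
slide [  7.4 -39.6 -10.3] dr [ 0.63  0.04 -0.06]
slide [ 15.3 -76.7 -20.1] dr [ 1.26  0.08 -0.18]
slide [  23.2 -113.8  -29.9] dr [ 1.88  0.11 -0.29]
slide [  31.2 -150.8  -39.7] dr [ 2.51  0.13 -0.42]
slide [  39.1 -187.9  -49.4] dr [ 3.13  0.14 -0.54]
slide [  47.  -224.9  -59.2] dr [ 3.25  0.16 -0.66]
slide [  55. -262.  -69.] dr [ 3.25  0.19 -0.78]
slide [  62.9 -299.1  -78.8] dr [ 3.25  0.21 -0.9 ]
```

The silhouette now fits a flat disc to within 0.25 px in the scene camera. I'll carry the turner back towards its place.

Call:
step_arm:
  motion:
    - {"slide":[6,-28,-7],"dr":[0.6,0.04,-0.06],"jaw":0}
    - {"slide":[14,-70,-18],"dr":[1.25,0.08,-0.18],"jaw":0}
    - {"slide":[23,-113,-30],"dr":[1.9,0.11,-0.3],"jaw":0}
    - {"slide":[31,-151,-40],"dr":[2.5,0.13,-0.42],"jaw":0}
    - {"slide":[39,-188,-49.5],"dr":[3.1,0.14,-0.54],"jaw":0}
    - {"slide":[47,-225,-59],"dr":[3.25,0.16,-0.66],"jaw":0}
    - {"slide":[55,-262,-69],"dr":[3.25,0.19,-0.78],"jaw":0}
    - {"slide":[63,-299,-79],"dr":[3.25,0.21,-0.9],"jaw":0}

```text
clock: 12.8
position: [499.9, -204.3, 147.6]
ee_rot: [-0.138, 0.99, 0.002, -0.002]
contact_force: [0.2, -0.4, -0.8]
gripper_width: 21.0
grasp_force: 59.6
```

```bash
python3 - <<'E'
from chk import *
rowsw([(502,-352,z,16.3,0) for z in (150,90,50,34,30)])
E
```

```text
12.8 [ 499.94 -204.31  147.64] edge x,y,z -61.0 -358.5 69.6 phi 0.2 yaw 15.9 pitch 0.2 F [ 0.24 -0.37 -0.81]
slide [  38.5 -142.6   -2.8] dr [ 0.03 -0.02 -0.05]
slide [  38.3 -142.8   57.2] dr [ 0.03 -0.02 -0.05]
slide [  38.2 -143.    97.2] dr [ 0.03 -0.02 -0.05]
slide [  38.2 -143.   113.2] dr [ 0.03 -0.02 -0.05]
slide [  38.1 -143.1  117.2] dr [ 0.03 -0.02 -0.05]
```

Call:
step_arm:
  motion:
    - {"slide":[10,-35,0],"dr":[0,0,0],"jaw":0}
    - {"slide":[22,-80,10],"dr":[0,0,0],"jaw":0}
    - {"slide":[32,-118,30],"dr":[0.03,-0.02,-0.05],"jaw":0}
    - {"slide":[38,-138,55],"dr":[0.03,-0.02,-0.05],"jaw":0}
    - {"slide":[38,-143,80],"dr":[0.03,-0.02,-0.05],"jaw":0}
    - {"slide":[38,-143,98],"dr":[0.03,-0.02,-0.05],"jaw":0}
    - {"slide":[38,-143,108],"dr":[0.03,-0.02,-0.05],"jaw":0}
    - {"slide":[38,-143,113],"dr":[0.03,-0.02,-0.05],"jaw":0}

```text
clock: 13.8
position: [503.4, -351.0, 34.9]
ee_rot: [-0.142, 0.99, -0.001, 0.001]
contact_force: [-0.5, -0.1, -0.8]
gripper_width: 21.6
grasp_force: 59.6
```

```bash
python3 - <<'E'
from chk import *
rowsw([(502,-352,z,16.3,0) for z in (30,28)])
E
```

```text
13.8 [ 503.43 -351.03   34.93] edge x,y,z -79.2 -503.3 -42.4 phi -0.1 yaw 16.3 pitch -0.1 F [-0.53 -0.13 -0.8 ]
slide [ 1.7 -0.5  4.9] dr [-0.01  0.01  0.  ]
slide [ 1.7 -0.5  6.9] dr [-0.01  0.01  0.  ]
```

Call:
step_arm:
  motion:
    - {"slide":[0,0,1.5],"dr":[0,0,0],"jaw":0}
    - {"slide":[0,0,3],"dr":[0,0,0],"jaw":0}
    - {"slide":[0,0,4],"dr":[0,0,0],"jaw":0}
    - {"slide":[0,0,5],"dr":[0,0,0],"jaw":0}
    - {"slide":[0,0,6],"dr":[0,0,0],"jaw":0}
    - {"slide":[0,0,6.8],"dr":[0,0,0],"jaw":0}
    - {"slide":[0,0,7.3],"dr":[0,0,0],"jaw":0}
    - {"slide":[0,0,7.3],"dr":[0,0,0],"jaw":0}

```text
clock: 14.8
position: [504.1, -350.9, 28.3]
ee_rot: [-0.142, 0.99, -0.001, 0.001]
contact_force: [0.2, -0.2, -1.2]
gripper_width: 21.0
grasp_force: 59.6
```

```bash
python3 - <<'E'
from h import *
s=arm.read_state();print(s["position"],s["contact_force"],s["wrist_torque"])
E
```

```text
[ 504.08 -350.95   28.32] [ 0.22 -0.16 -1.2 ] [ 0.02  0.02 -0.  ]
```

Call:
step_arm:
  motion:
    - {"slide":[0,0,0.2],"dr":[0,0,0],"jaw":0}
    - {"slide":[0,0,0.4],"dr":[0,0,0],"jaw":0}
    - {"slide":[0,0,0.6],"dr":[0,0,0],"jaw":0}
    - {"slide":[0,0,0.8],"dr":[0,0,0],"jaw":0}
    - {"slide":[0,0,1],"dr":[0,0,0],"jaw":0}
    - {"slide":[0,0,1],"dr":[0,0,0],"jaw":0}
    - {"slide":[0,0,1],"dr":[0,0,0],"jaw":0}
    - {"slide":[0,0,1],"dr":[0,0,0],"jaw":0}

```text
clock: 15.8
position: [504.2, -351.0, 27.6]
ee_rot: [-0.142, 0.99, -0.002, 0.001]
contact_force: [-0.6, 0.2, 2.2]
gripper_width: 21.1
grasp_force: 60.0
```

Contact: the force rose from -1.2 to +2.2 N. Release slowly, then retreat straight up.

Call:
step_arm:
  motion:
    - {"slide":[0,0,0],"dr":[0,0,0],"jaw":24}
    - {"slide":[0,0,0],"dr":[0,0,0],"jaw":30}
    - {"slide":[0,0,0],"dr":[0,0,0],"jaw":40}
    - {"slide":[0,0,0],"dr":[0,0,0],"jaw":50}
    - {"slide":[0,0,-1],"dr":[0,0,0],"jaw":60}
    - {"slide":[0,0,-6],"dr":[0,0,0],"jaw":70}
    - {"slide":[0,0,-20],"dr":[0,0,0],"jaw":70}
    - {"slide":[0,0,-40],"dr":[0,0,0],"jaw":70}

```text
clock: 16.8
position: [503.9, -350.8, 68.3]
ee_rot: [-0.142, 0.99, -0.001, 0.001]
contact_force: [0.3, 0.5, 0.5]
gripper_width: 70.3
grasp_force: 0.0
```

Call:
step_arm:
  motion:
    - {"slide":[0,0,-25],"dr":[0,0,0],"jaw":70}
    - {"slide":[0,0,-60],"dr":[0,0,0],"jaw":70}
    - {"slide":[0,0,-100],"dr":[0,0,0],"jaw":70}
    - {"slide":[20,0,-130],"dr":[0,0,0],"jaw":70}
    - {"slide":[50,-20,-150],"dr":[0,0,0],"jaw":70}
    - {"slide":[80,-40,-160],"dr":[0,0,0],"jaw":70}
    - {"slide":[100,-50,-160],"dr":[0,0,0],"jaw":70}
    - {"slide":[100,-50,-160],"dr":[0,0,0],"jaw":70}

```text
clock: 17.8
position: [420.4, -427.1, 227.3]
ee_rot: [-0.141, 0.99, -0.001, 0.001]
contact_force: [0.1, 0.5, 1.1]
gripper_width: 69.7
grasp_force: 0.0
```

```bash
python3 - <<'E'
from chk import *
chk()
a=optics.get_image("side");b=optics.get_image("scene")
cv2.imwrite("pics/end.png",np.hstack([cv2.resize(a[100:360,130:430],(400,347),interpolation=2),cv2.resize(b[130:330,110:440],(400,242),interpolation=2)[:, :] if 0 else cv2.resize(b[100:330,110:440],(400,347),interpolation=2)]))
E
```

```text
scene [ 349  188   45   31 1079] centre [653.62  54.59] res [ 0.24  0.35 -0.23 -0.27] bgr [ 58  81 123]
scene [400 239  35  27 731] centre [805.3   35.42] res [-7.91 -6.69  7.77  4.76] bgr [116 162 242]
side [179 187  31  22 521] centre [808.14  31.39] res [-6.46 -5.12  6.57  3.9 ] bgr [ 61 111 206]
side [ 232  204   46   35 1266] centre [654.58  53.92] res [ 0.2   0.4  -0.21 -0.33] bgr [35 59 99]
```

View pics/end.png

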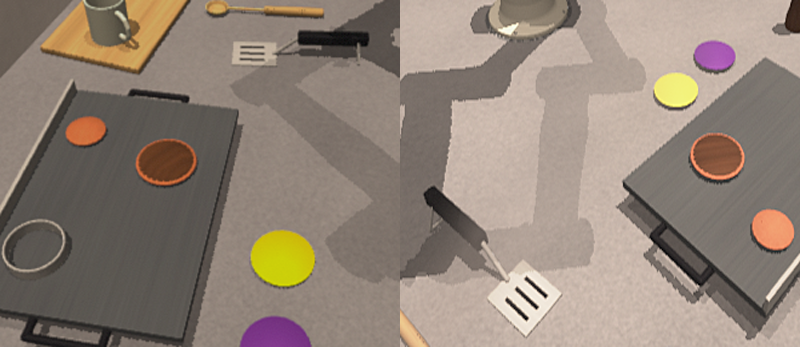

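The patty lies flat at about (654,54) with its browned side up (side view (166,162)). The turner stands level in its place, blade at (255,53), and the arm is clear of everything.

```bash
python3 -c "
from bench import arm
print(arm.job_done())"
```

```text
the job is handed in; nothing more can be done
None
```

The large patty was flipped with the turner and lies flat on the griddle, browned side up; the turner is back on the counter, standing level in its old place; the job was handed in at about 18 s.

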